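Rock the post bases on the granite and weigh down the warped corner

TASK

Two slotted post bases stand on the granite surface plate and one of them is warped beside its slot: with the closed fingertips press lightly on the corners at the slotted ends (a few newtons, never leaning on them hard) until you find the one that rocks, and hold its loose corner down on the granite for about half a second to be sure. Then stand the brass weight upright on that loose corner, gently and without dropping it, so that the corner stays down for gauging, and let go. Leave both bases standing where they are and do not disturb the other things.

Things in the scene. Friction and masses are not known exactly. Their poses are not given: they have to be found in the camera images.
- base_a_post (a point): Post base A: black plate 90 x 90 x 10 mm on 5 mm tall corner pads (12 mm square, centres 38 mm from the middle along x and y), top 15 mm above the granite; a clamping slot 10 mm wide, 28 mm long is open at its +x edge. Steel post in the middle, 20 mm diameter, 40 mm tall; 0.26 to 0.39 kg in all. This point: post's centre, 20 mm above the plate's top; x towards the slotted edge, y along it, z up.
- base_b_post (a point): Post base B: looks and measures just like A. One of the two is flat, one warped, on either spot. The flat one is firm at every corner. The warped one stands level on three pads; the fourth, at one of the two corners beside its slot, is about 3 mm clear: 1 to 2 N near that corner rocks it some 3 degrees (corner drops 2 to 3 mm) till the pad meets the granite; let go, it falls back level.
- granite_top (a point): centre of the top face of the grey granite surface plate, 280 mm (its x) by 340 mm (its y), top 50 mm above the table; fixed; z up
- weight_center (a point): brass test weight, an upright cylinder 32 mm in diameter and 50 mm tall, about 0.34 kg, standing loose on the table to the left or the right of the granite; this point is its centre, 25 mm up; its weight alone holds the loose corner down when it stands with its axis 35 to 45 mm from the post's axis towards that corner
- bin: divided bin with hardware, 160 x 160 x 30 mm, fixed, on the other side of the granite from the brass weight; not used; origin under its centre
- mirror: bystander: round mirror in a black holder on a post, 150 mm tall, foot 60 x 40 mm, loose, beyond the granite; origin under its foot
- lens: bystander: small round lens holder on a post, 111 mm tall, foot 60 x 40 mm, loose, beyond the granite; origin under its foot
- driver: bystander: screwdriver 170 mm long lying on the table to the far left of the granite, loose; origin under it, near its middle
Mind the look-alikes: they are no part of the job. There is more than one size of the part that bears weight_center; the job needs the smaller. Leave any blue look-alike of the part that bears base_b_post alone.

How it is judged:
By the outcome, as a careful person would: the job done as asked, in the order asked, and still so for the second after the job is handed in, with the robot touching nothing.
It also fails if it takes over 67 s, if anything falls off the work surface, if the arm or the gripper's body presses on something with over 40 N, if the wrist force passes 120 N, or if a joint passes its speed limit or range.

ROBOT

A 6-joint arm with a two-finger parallel gripper is mounted at the origin on the work surface. World frame = base frame: x ahead of the robot, y to its left, z up, the work surface at z = 0. Lengths are in m, angles in degrees, forces in N, time in s.
With the tool pointing down it reaches from about 0.275 to 0.75 m from the base axis. Payload 10.2 kg.
Tool frame: the origin (TCP) lies midway between the tips of the shut fingers; the grasp point (between the pads) lies behind it (robot.grip_depth is the z of the grasp point in the tool frame, in m); z points along the fingers, y is the direction in which the jaws open and shut (so a half turn about z gives the same grasp; the last joint's range is limited). The gripper opens to 88 mm and grips with 3 to 60 N. Pads are 18 mm wide; open, the fingers measure 123 mm over their backs; the gripper's body (75 mm by 187 mm) begins 45 mm behind the grasp point.
Start: joints at [-78.002, 17.928, 85.812, -0, 76.261, -12.8], TCP at [0.22, -0.477, 0.239] pointing down, gripper open.
Joint ranges: [-168.41, 168.41], [-55.51, 124.54], [10.69, 146.95], [-70.63, 250.63], [1, 178], [-165.06, 165.06]. Speed limits (degrees/s): [136.94, 136.94, 172.46, 180, 180, 180].

INTERFACE

Orientations are given as [roll, pitch, yaw] about the fixed x, y, z axes, in that order (R = Rz(yaw) Ry(pitch) Rx(roll)).
In Python, from plant import robot, vision gives the robot as it stands.
- The arm moves only by the shell command python3 -m creep 'ROWS'. ROWS is JSON, a list of rows, each an object of numbers: "claw": the closure, from 0 (fully open) to 1 (shut); "tx", "ty", "tz": the shift along the tool's x, y, z in m; "rx", "ry", "rz": the turn, a rotation vector about the tool's x, y, z in rad. A call has 1 to 20 rows; each row shifts and turns the pose as measured when the row begins, along the tool's axes as they then stand; what a row does not reach is not made up. A row lasts 1/10 s, in which the tool goes at most 50 mm and 8.59 degrees, less where a joint would pass 70% of its speed; a pose out of reach is approached as far as the arm can. A call is refused whole if a number of a shift passes 0.05 or a number of a turn 0.15, either way. A call with a gripper value outside its range is refused whole. The fingers move at their own pace and stop on an object; the grip force is fixed at half the most. Time passes only in rows, so rows that do not move let the fingers close. It gives the time, the measured TCP pose, the force and the opening at its end, in the units of the state.
- robot.read_state(): the state, without advancing time (a new reading comes with each control period).
- vision.camera(name): name is "scene" or "top"; returns a dict with "pixels" (400x640x3 uint8, blue, green, red), "mtx" (3x3 intrinsics, pixels), "D" ([k1, k2, p1, p2, k3] as OpenCV has them; the pictures are not rectified), "world_from_camera" (4x4, takes a point from camera to world coordinates). Camera axes: x right, y up, looking along -z (the intrinsics and any distortion apply to the point x, -y, -z); pixel columns grow to the right and rows downward; lengths in m; the calibration is good to about 2 mm. A picture is of the moment at which its call begins. There is no depth.
- robot.job_done(): hands the job in, once; it reports no verdict.
The state is a dict: "time": time; "joints": joint angles; "qd": joint speeds; "joint_efforts": joint torques, N m; "position": TCP position; "eef_rot": TCP orientation; "wrist_force": force on the tool from outside, world axes, zero at the start; "ft_torque": the same for the moment, N m; "gripper_width": finger opening in m.
Only numpy, scipy, OpenCV 4.12 (cv2) and the standard library are available. Lean on these libraries where they do the work, as an engineer would, in place of code of your own. Each camera call takes 0.05 s, during which the arm holds its last target.

## Working session

There is one attempt and no reset: what is moved stays moved. The work goes in short steps, Python scripts to look and compute and a shell command to move; the robot and the scene stay as the last step left them, time stands still between calls to the robot, and variables do not carry over. Pictures are saved under pics/ and viewed, and the job is handed in when it is done.

```bash
ls; mkdir -p pics; python3 - <<'E'
from plant import robot, vision
import cv2
print(robot.read_state(), robot.grip_depth)
for n in("scene","top"):
    c=vision.camera(n); cv2.imwrite(f"pics/{n}0.png",c["pixels"]); print(n,c["mtx"],c["D"],c["world_from_camera"])
E
```

```text
pics
{'time': 0.0, 'joints': array([-7.80027582e+01,  1.79584906e+01,  8.58545056e+01, -2.24872881e-03,
        7.62598068e+01, -1.27999176e+01]), 'qd': array([ 0.08271067,  0.07516917, -0.07736981, -0.0753086 , -0.07095935,
       -0.05032349]), 'joint_efforts': array([ 1.06188989e-03, -4.02210760e+01, -2.52272272e+01,  6.94636186e-02,
        3.52399622e-02, -7.83590417e-05]), 'position': array([ 0.22011545, -0.47635361,  0.23816632]), 'eef_rot': array([-1.79928522e+02, -1.39998465e-02,  2.47976862e+01]), 'wrist_force': array([0.28472513, 0.23086563, 0.69911048]), 'ft_torque': array([-0.00644333, -0.0118843 ,  0.05374485]), 'gripper_width': 0.08815956754962105} -0.0187
scene [[364.69914431   0.         319.45362256]
 [  0.         364.69914431 200.07497402]
 [  0.           0.           1.        ]] [-0.04834469  0.          0.          0.          0.        ] [[ 0.79166974 -0.43639783  0.42756984  1.04537973]
 [ 0.61094723  0.56366999 -0.55589533 -0.5154499 ]
 [ 0.00158323  0.70130812  0.71285652  0.76608114]
 [ 0.          0.          0.          1.        ]]
top [[381.79393918   0.         320.05987764]
 [  0.         381.79393918 196.39296184]
 [  0.           0.           1.        ]] [-0.08717164  0.          0.          0.          0.        ] [[-0.0105571   0.99320062 -0.11593565  0.51857708]
 [-0.99993539 -0.00999705  0.00541118  0.01679394]
 [ 0.00421537  0.11598529  0.99324199  0.94395594]
 [ 0.          0.          0.          1.        ]]
```

View pics/scene0.png

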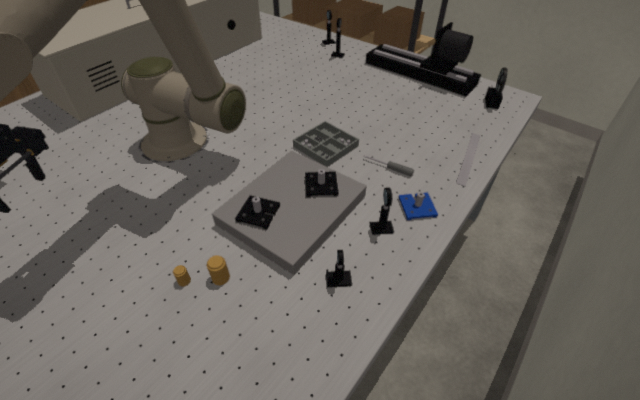

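View pics/top0.png

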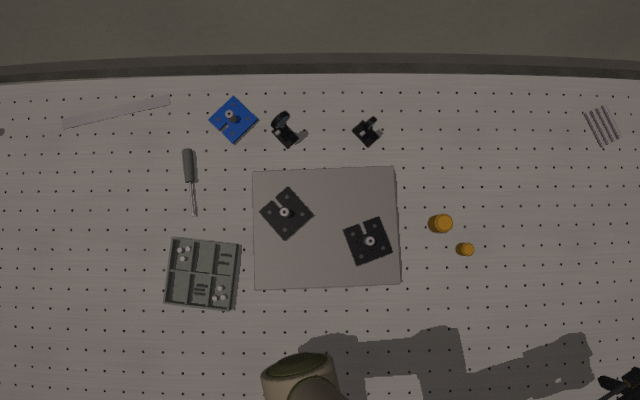

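The top view shows the granite at about (325,228). One base is at (286,213) with its slot facing up-left, the other at (368,241) with its slot facing up. The two brass weights are at (442,223), the larger, and (466,249), the smaller. I'll enlarge both views and measure.

```bash
cat > h.py <<'E'
import numpy as np, cv2
from plant import robot, vision
def ray(c,px):
    u=cv2.undistortPoints(np.array([[px]],float),c["mtx"],np.array(c["D"]))[0,0]
    T=np.array(c["world_from_camera"]); return T[:3,3], T[:3,:3]@np.array([u[0],-u[1],-1])
def toplane(c,px,z):
    o,d=ray(c,px); return o+d*(z-o[2])/d[2]
def proj(c,P):
    P=np.atleast_2d(P); T=np.array(c["world_from_camera"]); q=(P-T[:3,3])@T[:3,:3]; q=q*[1,-1,-1]
    return cv2.projectPoints(q,np.zeros(3),np.zeros(3),c["mtx"],np.array(c["D"]))[0][:,0]
def crop(c,x0,y0,x1,y1,k,fn):
    cv2.imwrite(fn,cv2.resize(c["pixels"][y0:y1,x0:x1],None,fx=k,fy=k,interpolation=cv2.INTER_CUBIC))
def fit(img): pass
E
python3 - <<'E'
from h import *
t=vision.camera("top"); s=vision.camera("scene")
import pickle; pickle.dump((t,s),open("c0.pkl","wb"))
crop(t,240,160,500,290,3,"pics/t1.png"); crop(s,160,150,380,300,3.6,"pics/s1.png")
E
```

```text
(no output)
```

View pics/t1.png

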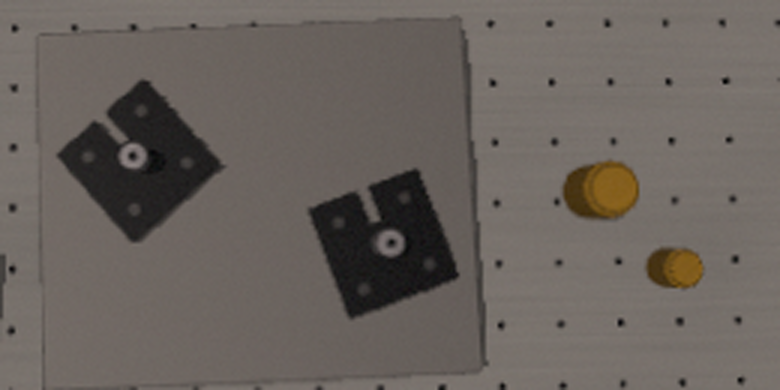

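View pics/s1.png

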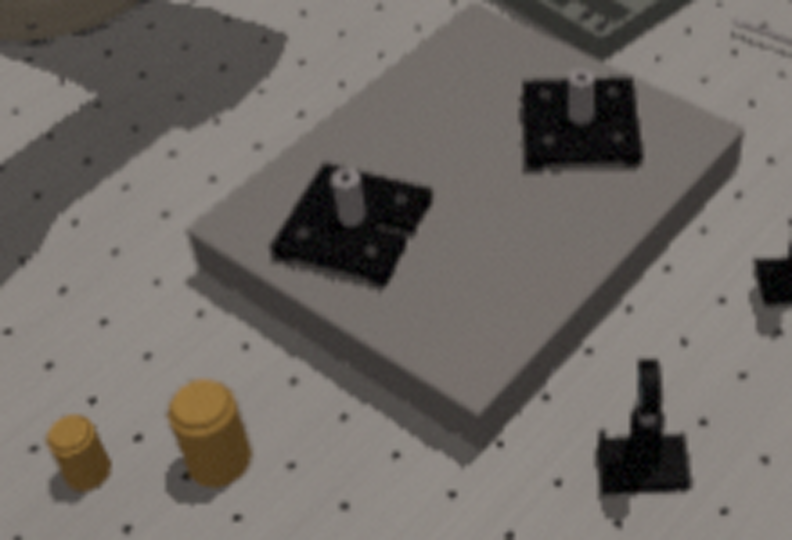

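```bash
python3 - <<'E'
from h import *
import pickle
t,s=pickle.load(open("c0.pkl","rb"))
g=t["pixels"].max(2)
R={}
for n,(x0,y0,x1,y1) in dict(L=(256,182,318,246),Rr=(338,212,396,270)).items():
    m=(g[y0:y1,x0:x1]<65).astype(np.uint8)
    ns,l,st,_=cv2.connectedComponentsWithStats(m); k=1+st[1:,4].argmax()
    ct=max(cv2.findContours((l==k).astype(np.uint8),cv2.RETR_EXTERNAL,cv2.CHAIN_APPROX_NONE)[0],key=len)[:,0]
    W=np.array([toplane(t,(p[0]+x0,p[1]+y0),.065)[:2] for p in ct])
    r=cv2.minAreaRect((W*1000).astype(np.float32)); print(n,r, cv2.boxPoints(r).round(1).tolist())
# post tops: crop coords to full
for n,px,spx in (("L",(240+133/3,160+156/3),(160+582/3.6,150+77/3.6)),("R",(240+391/3,160+243/3),(160+345/3.6,150+177/3.6))):
    a=toplane(t,np.array(px)-.3,.105); b=toplane(s,np.array(spx)-.3,.105); print(n,a.round(4),b.round(4))
# weights: tops
for n,px,spx,z in (("small",(240+684/3,160+268/3),(160+70/3.6,150+432/3.6),.05),("big",(240+611/3,160+190/3),(160+203/3.6,150+402/3.6),.07)):
    print(n,toplane(t,np.array(px)-.3,z).round(4),toplane(s,np.array(spx)-.3,z).round(4))
# granite corners (top)
for p in ((38,35),(461,17),(486,371)): print(toplane(t,(240+p[0]/3,160+p[1]/3),.05).round(4))
E
```

```text
L ((583.1205444335938, 90.73471069335938), (92.70774841308594, 91.62466430664062), 40.691829681396484) [[518.0999755859375, 95.19999694824219], [577.7999877929688, 25.799999237060547], [648.0999755859375, 86.19999694824219], [588.4000244140625, 155.6999969482422]]
Rr ((518.154296875, -96.12287902832031), (89.54143524169922, 91.37374877929688), 19.748485565185547) [[460.6000061035156, -68.30000305175781], [491.5, -154.3000030517578], [575.7000122070312, -124.0], [544.9000244140625, -38.0]]
L [0.5834 0.092  0.105 ] [0.5845 0.0921 0.105 ]
R [ 0.5177 -0.0962  0.105 ] [ 0.5171 -0.0964  0.105 ]
small [ 0.4944 -0.335   0.05  ] [ 0.4961 -0.3382  0.05  ]
big [ 0.5557 -0.2723  0.07  ] [ 0.5605 -0.2756  0.07  ]
[0.6838 0.1718 0.05  ]
[ 0.6951 -0.1648  0.05  ]
[ 0.4174 -0.1758  0.05  ]
```

```bash
cat >> h.py <<'E'
from scipy.spatial.transform import Rotation as Ro
def to(p,yaw=None):
    st=robot.read_state(); R=Ro.from_euler("xyz",st["eef_rot"],degrees=True)
    d=R.inv().apply(np.array(p)-st["position"])
    print("t",round(st["time"],2),"pos",st["position"].round(4),"rot",st["eef_rot"].round(1),"F",st["wrist_force"].round(1),"w",round(st["gripper_width"],4))
    print("shift mm",(d*1000).round(1),end=" ")
    if yaw is not None:
        print("rotvec",(R.inv()*Ro.from_euler("xyz",[180,0,yaw],degrees=True)).as_rotvec().round(3),end="")
    print()
E
python3 - <<'E'
from h import *
import pickle
t,s=pickle.load(open("c0.pkl","rb"))
for p in ((283,147),(295,140),(360,140),(379,126)): print(toplane(t,p,.0).round(3))
to((.56,-.1154,.1),-25)
E
python3 -m creep '[{"rz":0.145,"claw":1},{"rz":0.145,"claw":1},{"rz":0.145,"claw":1},{"rz":0.145,"claw":1},{"rz":0.145,"claw":1},{"rz":0.145,"claw":1}]'
python3 - <<'E'
from h import *
to((.56,-.1154,.1),-25)
E
```

```text
[0.756 0.104 0.   ]
[0.773 0.074 0.   ]
[ 0.772 -0.091  0.   ]
[ 0.809 -0.141  0.   ]
t 0.2 pos [ 0.2201 -0.4765  0.2384] rot [-180.    -0.    24.8] F [-0.7  0.4  0.7] w 0.0879
shift mm [ 459.9 -185.2  138.6] rotvec [-0.001  0.     0.869]
t 0.2 pos [ 0.2201 -0.4765  0.2384] rot [-180.    -0.    24.8] F [-0.7  0.4  0.7] w 0.0879
shift mm [ 459.9 -185.2  138.6] rotvec [-0.001  0.     0.869]invalid input
```

```bash
python3 -m creep '[{"claw":1,"tx":0,"ty":0,"tz":0,"rx":0,"ry":0,"rz":0.145},{"claw":1,"tx":0,"ty":0,"tz":0,"rx":0,"ry":0,"rz":0.145}]'
python3 - <<'E'
from h import *
to((.56,-.1154,.1),-25)
E
```

```text
time: 0.4
position: [0.2201, -0.4763, 0.238]
eef_rot: [-179.9, 0.0, 7.8]
wrist_force: [-0.1, -0.4, 0.7]
gripper_width: 0.0744
t 0.4 pos [ 0.2201 -0.4763  0.238 ] rot [-179.9    0.     7.8] F [-0.1 -0.4  0.7] w 0.0744
shift mm [ 385.5 -311.5  138.5] rotvec [-0.002  0.001  0.572]
```

```bash
python3 -m creep '[{"claw":1,"tx":0,"ty":0,"tz":0,"rx":0,"ry":0,"rz":0.143},{"claw":1,"tx":0,"ty":0,"tz":0,"rx":0,"ry":0,"rz":0.143},{"claw":1,"tx":0,"ty":0,"tz":0,"rx":0,"ry":0,"rz":0.143},{"claw":1,"tx":0,"ty":0,"tz":0,"rx":0,"ry":0,"rz":0.143},{"claw":1,"tx":0.0155,"ty":-0.047,"tz":0.005,"rx":0,"ry":0,"rz":0},{"claw":1,"tx":0.0155,"ty":-0.047,"tz":0.005,"rx":0,"ry":0,"rz":0},{"claw":1,"tx":0.0155,"ty":-0.047,"tz":0.005,"rx":0,"ry":0,"rz":0},{"claw":1,"tx":0.0155,"ty":-0.047,"tz":0.005,"rx":0,"ry":0,"rz":0},{"claw":1,"tx":0.0155,"ty":-0.047,"tz":0.005,"rx":0,"ry":0,"rz":0},{"claw":1,"tx":0.0155,"ty":-0.047,"tz":0.005,"rx":0,"ry":0,"rz":0},{"claw":1,"tx":0.0155,"ty":-0.047,"tz":0.005,"rx":0,"ry":0,"rz":0},{"claw":1,"tx":0.0155,"ty":-0.047,"tz":0.005,"rx":0,"ry":0,"rz":0}]'
python3 - <<'E'
from h import *
to((.56,-.1154,.08),-25)
E
```

```text
time: 1.6
position: [0.5006, -0.1955, 0.1966]
eef_rot: [-179.9, 0.1, -27.3]
wrist_force: [0.4, -1.7, -0.4]
gripper_width: 0.0004
t 1.6 pos [ 0.5006 -0.1955  0.1966] rot [-1.799e+02  1.000e-01 -2.730e+01] F [ 0.4 -1.7 -0.4] w 0.0004
shift mm [ 16.3 -98.3 116.7] rotvec [-0.001  0.002 -0.04 ]
```

```bash
python3 -m creep '[{"claw":1,"tx":0.006,"ty":-0.033,"tz":0.03,"rx":0,"ry":0,"rz":-0.04},{"claw":1,"tx":0.006,"ty":-0.033,"tz":0.03,"rx":0,"ry":0,"rz":0},{"claw":1,"tx":0.005,"ty":-0.033,"tz":0.03,"rx":0,"ry":0,"rz":0},{"claw":1,"tx":0,"ty":0,"tz":0.01,"rx":0,"ry":0,"rz":0}]'
python3 - <<'E'
from h import *
to((.56,-.1154,.07),-25)
c=vision.camera("top");crop(c,320,190,420,290,5,"pics/t2.png")
E
```

```text
time: 2.0
position: [0.5641, -0.1056, 0.0937]
eef_rot: [-179.9, -0.1, -24.6]
wrist_force: [0.4, -1.3, 0.3]
gripper_width: 0.0004
t 2.0 pos [ 0.5641 -0.1056  0.0937] rot [-1.799e+02 -1.000e-01 -2.460e+01] F [ 0.4 -1.3  0.3] w 0.0004
shift mm [ 0.3 10.7 23.6] rotvec [-0.002 -0.002  0.008]
```

View pics/t2.png

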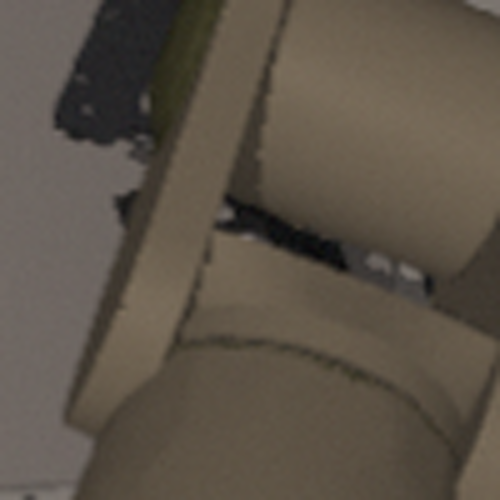

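The arm blocks the top view here, so I'll rely on force and height. I'll correct the offset and then go down slowly.

```bash
python3 -m creep '[{"claw":1,"tx":0,"ty":0.0105,"tz":0.0,"rx":0,"ry":0,"rz":0},{"claw":1,"tx":0,"ty":0,"tz":0.01,"rx":0,"ry":0,"rz":0},{"claw":1,"tx":0,"ty":0,"tz":0.01,"rx":0,"ry":0,"rz":0},{"claw":1,"tx":0,"ty":0,"tz":0.001,"rx":0,"ry":0,"rz":0},{"claw":1,"tx":0,"ty":0,"tz":0,"rx":0,"ry":0,"rz":0}]'
python3 - <<'E'
from h import *
to((.56,-.1154,.067),-25)
E
```

```text
time: 2.55
position: [0.5582, -0.1217, 0.0735]
eef_rot: [-180.0, -0.3, -24.9]
wrist_force: [0.0, 0.3, -0.5]
gripper_width: 0.0005
t 2.55 pos [ 0.5582 -0.1217  0.0735] rot [-180.    -0.3  -24.9] F [ 0.   0.3 -0.5] w 0.0005
shift mm [-1.1 -6.5  6.5] rotvec [-0.001 -0.005  0.002]
```

```bash
python3 -m creep '[{"claw":1,"tx":0,"ty":-0.006,"tz":0.002,"rx":0,"ry":0,"rz":0},{"claw":1,"tx":0,"ty":0,"tz":0.002,"rx":0,"ry":0,"rz":0}]'
python3 -m creep '[{"claw":1,"tx":0,"ty":0,"tz":0.001,"rx":0,"ry":0,"rz":0},{"claw":1,"tx":0,"ty":0,"tz":0.001,"rx":0,"ry":0,"rz":0}]'
python3 -m creep '[{"claw":1,"tx":0,"ty":0,"tz":0.001,"rx":0,"ry":0,"rz":0}]'

```

```text
time: 2.75
position: [0.5613, -0.1164, 0.0701]
eef_rot: [-180.0, -0.4, -24.9]
wrist_force: [0.3, 0.3, 0.2]
gripper_width: 0.0004
time: 2.95
position: [0.5615, -0.116, 0.0681]
eef_rot: [-180.0, -0.4, -24.9]
wrist_force: [-1.1, -0.2, -0.6]
gripper_width: 0.0004
time: 3.05
position: [0.5615, -0.116, 0.067]
eef_rot: [-180.0, -0.4, -24.9]
wrist_force: [-0.4, -0.5, -0.0]
gripper_width: 0.0005
```

```bash
for i in 1 ; do python3 -m creep '[{"claw":1,"tx":0,"ty":0,"tz":0.001,"rx":0,"ry":0,"rz":0}]'; done
python3 -m creep '[{"claw":1,"tx":0,"ty":0,"tz":0.0007,"rx":0,"ry":0,"rz":0}]'

```

```text
time: 3.15
position: [0.5616, -0.116, 0.066]
eef_rot: [-180.0, -0.4, -24.9]
wrist_force: [0.3, 0.1, -0.2]
gripper_width: 0.0
time: 3.25
position: [0.5616, -0.116, 0.0654]
eef_rot: [-180.0, -0.4, -24.9]
wrist_force: [-3.2, 1.7, 8.0]
gripper_width: 0.0001
```

```bash
python3 -m creep '[{"claw":1,"tx":0,"ty":0,"tz":0,"rx":0,"ry":0,"rz":0}]'
python3 -m creep '[{"claw":1,"tx":0,"ty":0,"tz":0.0003,"rx":0,"ry":0,"rz":0}]'

```

```text
time: 3.35
position: [0.5616, -0.116, 0.0655]
eef_rot: [-180.0, -0.4, -24.9]
wrist_force: [-0.2, -0.4, 1.1]
gripper_width: 0.0003
time: 3.45
position: [0.5616, -0.116, 0.0655]
eef_rot: [-180.0, -0.4, -24.9]
wrist_force: [-1.9, 1.0, 5.3]
gripper_width: 0.0003
```

At this corner the z stays at 65.5 mm under about 5 N, so it is firm. Next is the other slot corner of the same base.

```bash
python3 -m creep '[{"claw":1,"tx":0,"ty":0,"tz":-0.025,"rx":0,"ry":0,"rz":0},{"claw":1,"tx":0,"ty":0,"tz":-0.03,"rx":0,"ry":0,"rz":0},{"claw":1,"tx":-0.016,"ty":-0.0153,"tz":0,"rx":0,"ry":0,"rz":0},{"claw":1,"tx":-0.016,"ty":-0.0153,"tz":0,"rx":0,"ry":0,"rz":0},{"claw":1,"tx":-0.016,"ty":-0.0153,"tz":0,"rx":0,"ry":0,"rz":0},{"claw":1,"tx":0,"ty":0,"tz":0,"rx":0,"ry":0,"rz":-0.143},{"claw":1,"tx":0,"ty":0,"tz":0,"rx":0,"ry":0,"rz":-0.143},{"claw":1,"tx":0,"ty":0,"tz":0,"rx":0,"ry":0,"rz":-0.143},{"claw":1,"tx":0,"ty":0,"tz":0,"rx":0,"ry":0,"rz":-0.143},{"claw":1,"tx":0,"ty":0,"tz":0,"rx":0,"ry":0,"rz":-0.143},{"claw":1,"tx":0,"ty":0,"tz":0,"rx":0,"ry":0,"rz":-0.143},{"claw":1,"tx":0,"ty":0,"tz":0,"rx":0,"ry":0,"rz":-0.143},{"claw":1,"tx":0,"ty":0,"tz":0,"rx":0,"ry":0,"rz":-0.143},{"claw":1,"tx":0,"ty":0,"tz":0,"rx":0,"ry":0,"rz":-0.143},{"claw":1,"tx":0,"ty":0,"tz":0,"rx":0,"ry":0,"rz":-0.143},{"claw":1,"tx":0,"ty":0,"tz":0,"rx":0,"ry":0,"rz":-0.12},{"claw":1,"tx":0,"ty":0,"tz":0,"rx":0,"ry":0,"rz":0}]'
python3 - <<'E'
from h import *
to((.5374,-.0543,.069),65)
E
```

```text
time: 5.15
position: [0.536, -0.0518, 0.1209]
eef_rot: [179.5, -0.0, 67.5]
wrist_force: [-0.9, -0.4, -0.5]
gripper_width: 0.0005
t 5.15 pos [ 0.536  -0.0518  0.1209] rot [179.5  -0.   67.5] F [-0.9 -0.4 -0.5] w 0.0005
shift mm [-1.8  1.8 51.9] rotvec [ 0.008 -0.001  0.044]
```

```bash
python3 -m creep '[{"claw":1,"tx":-0.0015,"ty":0.0015,"tz":0.015,"rx":0.008,"ry":0,"rz":0.04},{"claw":1,"tx":0,"ty":0,"tz":0.015,"rx":0,"ry":0,"rz":0},{"claw":1,"tx":0,"ty":0,"tz":0.012,"rx":0,"ry":0,"rz":0},{"claw":1,"tx":0,"ty":0,"tz":0.001,"rx":0,"ry":0,"rz":0},{"claw":1,"tx":0,"ty":0,"tz":0,"rx":0,"ry":0,"rz":0}]'

```

```text
time: 5.65
position: [0.5375, -0.0541, 0.0767]
eef_rot: [179.9, -0.1, 64.4]
wrist_force: [0.5, 0.4, 0.6]
gripper_width: 0.0007
```

```bash
python3 -m creep '[{"claw":1,"tx":0,"ty":0,"tz":0.004,"rx":0,"ry":0,"rz":0},{"claw":1,"tx":0,"ty":0,"tz":0.002,"rx":0,"ry":0,"rz":0},{"claw":1,"tx":0,"ty":0,"tz":0.001,"rx":0,"ry":0,"rz":0}]'
python3 -m creep '[{"claw":1,"tx":0,"ty":0,"tz":0.001,"rx":0,"ry":0,"rz":0},{"claw":1,"tx":0,"ty":0,"tz":0.001,"rx":0,"ry":0,"rz":0}]'

```

```text
time: 5.95
position: [0.5381, -0.0543, 0.0705]
eef_rot: [179.8, -0.1, 64.3]
wrist_force: [0.3, 0.6, -0.5]
gripper_width: 0.0004
time: 6.15
position: [0.5384, -0.0543, 0.0687]
eef_rot: [179.7, -0.1, 64.3]
wrist_force: [0.9, -0.1, 0.2]
gripper_width: 0.0003
```

```bash
python3 -m creep '[{"claw":1,"tx":0,"ty":0,"tz":0.001,"rx":0,"ry":0,"rz":0},{"claw":1,"tx":0,"ty":0,"tz":0.001,"rx":0,"ry":0,"rz":0}]'
python3 -m creep '[{"claw":1,"tx":0,"ty":0,"tz":0.0007,"rx":0,"ry":0,"rz":0}]'
python3 -m creep '[{"claw":1,"tx":0,"ty":0,"tz":0.0005,"rx":0,"ry":0,"rz":0}]'

```

```text
time: 6.35
position: [0.5384, -0.0543, 0.0667]
eef_rot: [179.7, -0.1, 64.3]
wrist_force: [0.4, 0.0, -0.8]
gripper_width: -0.0001
time: 6.45
position: [0.5385, -0.0543, 0.0659]
eef_rot: [179.7, -0.1, 64.3]
wrist_force: [-0.2, 0.3, -0.6]
gripper_width: 0.0005
time: 6.55
position: [0.5385, -0.0543, 0.0654]
eef_rot: [179.7, -0.1, 64.3]
wrist_force: [-2.0, 0.8, 6.8]
gripper_width: 0.0004
```

```bash
python3 -m creep '[{"claw":1,"tx":0,"ty":0,"tz":0.0003,"rx":0,"ry":0,"rz":0}]'
python3 -m creep '[{"claw":1,"tx":0,"ty":0,"tz":0.0002,"rx":0,"ry":0,"rz":0}]'

```

```text
time: 6.65
position: [0.5385, -0.0543, 0.0654]
eef_rot: [179.7, -0.1, 64.3]
wrist_force: [-3.2, 0.4, 6.8]
gripper_width: 0.0003
time: 6.75
position: [0.5385, -0.0543, 0.0655]
eef_rot: [179.7, -0.1, 64.3]
wrist_force: [-1.3, 0.3, 2.7]
gripper_width: 0.0001
```

Both slot corners of the right base are firm, so the left base should be the warped one. I'll move to its first corner.

```bash
python3 -m creep '[{"claw":1,"tx":0,"ty":0,"tz":-0.03,"rx":0,"ry":0,"rz":0},{"claw":1,"tx":0,"ty":0,"tz":-0.04,"rx":0,"ry":0,"rz":0},{"claw":1,"tx":0.0387,"ty":-0.0079,"tz":0,"rx":0,"ry":0,"rz":0},{"claw":1,"tx":0.0387,"ty":-0.0079,"tz":0,"rx":0,"ry":0,"rz":0},{"claw":1,"tx":0.0387,"ty":-0.0079,"tz":0,"rx":0,"ry":0,"rz":0},{"claw":1,"tx":0.0387,"ty":-0.0079,"tz":0,"rx":0,"ry":0,"rz":0},{"claw":1,"tx":0.03,"ty":-0.0079,"tz":0,"rx":0,"ry":0,"rz":0},{"claw":1,"tx":0,"ty":0,"tz":0,"rx":0,"ry":0,"rz":-0.13},{"claw":1,"tx":0,"ty":0,"tz":0,"rx":0,"ry":0,"rz":-0.13},{"claw":1,"tx":0,"ty":0,"tz":0,"rx":0,"ry":0,"rz":-0.1},{"claw":1,"tx":0,"ty":0,"tz":0,"rx":0,"ry":0,"rz":0}]'
python3 - <<'E'
from h import *
to((.587,.1372,.076),86)
E
```

```text
time: 7.85
position: [0.5847, 0.1373, 0.1371]
eef_rot: [179.6, -0.0, 85.6]
wrist_force: [1.0, 0.7, 0.2]
gripper_width: -0.0
t 7.85 pos [0.5847 0.1373 0.1371] rot [179.6  -0.   85.6] F [1.  0.7 0.2] w -0.0
shift mm [ 0.   1.8 61.1] rotvec [ 0.007 -0.001 -0.008]
```

```bash
python3 -m creep '[{"claw":1,"tx":0,"ty":0.0015,"tz":0.02,"rx":0.007,"ry":0,"rz":0},{"claw":1,"tx":0,"ty":0,"tz":0.02,"rx":0,"ry":0,"rz":0},{"claw":1,"tx":0,"ty":0,"tz":0.012,"rx":0,"ry":0,"rz":0},{"claw":1,"tx":0,"ty":0,"tz":0.003,"rx":0,"ry":0,"rz":0},{"claw":1,"tx":0,"ty":0,"tz":0,"rx":0,"ry":0,"rz":0}]'

```

```text
time: 8.35
position: [0.5871, 0.1369, 0.0808]
eef_rot: [179.9, -0.1, 84.9]
wrist_force: [0.5, 0.2, 0.9]
gripper_width: 0.0003
```

```bash
python3 -m creep '[{"claw":1,"tx":0,"ty":0,"tz":0.005,"rx":0,"ry":0,"rz":0},{"claw":1,"tx":0,"ty":0,"tz":0.005,"rx":0,"ry":0,"rz":0},{"claw":1,"tx":0,"ty":0,"tz":0.001,"rx":0,"ry":0,"rz":0},{"claw":1,"tx":0,"ty":0,"tz":0.001,"rx":0,"ry":0,"rz":0}]'
python3 -m creep '[{"claw":1,"tx":0,"ty":0,"tz":0.001,"rx":0,"ry":0,"rz":0}]'
python3 -m creep '[{"claw":1,"tx":0,"ty":0,"tz":0.001,"rx":0,"ry":0,"rz":0}]'

```

```text
time: 8.75
position: [0.5881, 0.1369, 0.0699]
eef_rot: [179.7, -0.1, 84.8]
wrist_force: [0.2, -0.4, 0.1]
gripper_width: 0.0003
time: 8.85
position: [0.5882, 0.137, 0.069]
eef_rot: [179.7, -0.1, 84.8]
wrist_force: [0.0, -0.1, -0.3]
gripper_width: 0.0002
time: 8.95
position: [0.5883, 0.137, 0.0681]
eef_rot: [179.7, -0.1, 84.8]
wrist_force: [-0.4, 0.1, 0.7]
gripper_width: 0.0006
```

```bash
python3 -m creep '[{"claw":1,"tx":0,"ty":0,"tz":0.001,"rx":0,"ry":0,"rz":0}]'
python3 -m creep '[{"claw":1,"tx":0,"ty":0,"tz":0.0008,"rx":0,"ry":0,"rz":0}]'
python3 -m creep '[{"claw":1,"tx":0,"ty":0,"tz":0.0006,"rx":0,"ry":0,"rz":0}]'
python3 -m creep '[{"claw":1,"tx":0,"ty":0,"tz":0.0004,"rx":0,"ry":0,"rz":0}]'

```

```text
time: 9.05
position: [0.5883, 0.137, 0.0671]
eef_rot: [179.7, -0.1, 84.8]
wrist_force: [0.2, 0.4, 0.0]
gripper_width: 0.0002
time: 9.15
position: [0.5884, 0.137, 0.0663]
eef_rot: [179.7, -0.1, 84.8]
wrist_force: [0.3, -0.7, -0.5]
gripper_width: 0.0003
time: 9.25
position: [0.5884, 0.137, 0.0656]
eef_rot: [179.7, -0.1, 84.8]
wrist_force: [0.3, 0.1, -0.0]
gripper_width: 0.0004
time: 9.35
position: [0.5884, 0.137, 0.0652]
eef_rot: [179.7, -0.1, 84.8]
wrist_force: [0.4, 1.5, 0.3]
gripper_width: 0.0005
```

```bash
python3 -m creep '[{"claw":1,"tx":0,"ty":0,"tz":0.0004,"rx":0,"ry":0,"rz":0}]'
python3 -m creep '[{"claw":1,"tx":0,"ty":0,"tz":0.0004,"rx":0,"ry":0,"rz":0}]'
python3 -m creep '[{"claw":1,"tx":0,"ty":0,"tz":0.0004,"rx":0,"ry":0,"rz":0}]'

```

```text
time: 9.45
position: [0.5884, 0.1371, 0.0649]
eef_rot: [179.7, -0.1, 84.8]
wrist_force: [0.2, 0.3, 1.9]
gripper_width: 0.0005
time: 9.55
position: [0.5885, 0.1372, 0.0645]
eef_rot: [179.7, -0.1, 84.8]
wrist_force: [-0.2, 1.3, 1.2]
gripper_width: 0.0007
time: 9.65
position: [0.5885, 0.1372, 0.0642]
eef_rot: [179.7, -0.1, 84.8]
wrist_force: [-0.6, 0.2, 1.4]
gripper_width: 0.0004
```

It is yielding at about 1.5 N, so it rocks. I'll keep going until the pad meets the granite.

```bash
python3 -m creep '[{"claw":1,"tx":0,"ty":0,"tz":0.0005,"rx":0,"ry":0,"rz":0},{"claw":1,"tx":0,"ty":0,"tz":0.0005,"rx":0,"ry":0,"rz":0}]'
python3 -m creep '[{"claw":1,"tx":0,"ty":0,"tz":0.0005,"rx":0,"ry":0,"rz":0}]'
python3 -m creep '[{"claw":1,"tx":0,"ty":0,"tz":0.0005,"rx":0,"ry":0,"rz":0}]'

```

```text
time: 9.85
position: [0.5886, 0.1373, 0.0635]
eef_rot: [179.6, -0.1, 84.8]
wrist_force: [-2.4, -0.6, 6.6]
gripper_width: 0.0004
time: 9.95
position: [0.5886, 0.1374, 0.0634]
eef_rot: [179.6, -0.1, 84.8]
wrist_force: [-1.9, 0.8, 7.4]
gripper_width: 0.0007
time: 10.05
position: [0.5886, 0.1374, 0.0634]
eef_rot: [179.6, -0.1, 84.8]
wrist_force: [-2.8, 0.9, 5.8]
gripper_width: 0.0003
```

```bash
python3 -m creep '[{"claw":1,"tx":0,"ty":0,"tz":0.0004,"rx":0,"ry":0,"rz":0}]'
python3 -m creep '[{"claw":1,"tx":0,"ty":0,"tz":0.0003,"rx":0,"ry":0,"rz":0}]'

```

```text
time: 10.15
position: [0.5886, 0.1374, 0.0635]
eef_rot: [179.6, -0.1, 84.8]
wrist_force: [-2.6, 1.1, 4.9]
gripper_width: 0.0002
time: 10.25
position: [0.5886, 0.1374, 0.0635]
eef_rot: [179.6, -0.1, 84.8]
wrist_force: [-2.0, -0.7, 4.6]
gripper_width: 0.0005
```

```bash
python3 -m creep '[{"claw":1,"tx":0,"ty":0,"tz":0.0003,"rx":0,"ry":0,"rz":0},{"claw":1,"tx":0,"ty":0,"tz":0.0003,"rx":0,"ry":0,"rz":0},{"claw":1,"tx":0,"ty":0,"tz":0.0003,"rx":0,"ry":0,"rz":0},{"claw":1,"tx":0,"ty":0,"tz":0.0003,"rx":0,"ry":0,"rz":0}]'
python3 -m creep '[{"claw":1,"tx":0,"ty":0,"tz":-0.0004,"rx":0,"ry":0,"rz":0},{"claw":1,"tx":0,"ty":0,"tz":-0.0007,"rx":0,"ry":0,"rz":0},{"claw":1,"tx":0,"ty":0,"tz":-0.0007,"rx":0,"ry":0,"rz":0},{"claw":1,"tx":0,"ty":0,"tz":-0.001,"rx":0,"ry":0,"rz":0},{"claw":1,"tx":0,"ty":0,"tz":-0.005,"rx":0,"ry":0,"rz":0},{"claw":1,"tx":0,"ty":0,"tz":-0.03,"rx":0,"ry":0,"rz":0},{"claw":1,"tx":0,"ty":0,"tz":-0.05,"rx":0,"ry":0,"rz":0},{"claw":1,"tx":0,"ty":0,"tz":-0.05,"rx":0,"ry":0,"rz":0}]'
python3 - <<'E'
from h import *
to((.4945,-.336,.15),None)
E

```

```text
time: 10.65
position: [0.5886, 0.1374, 0.0634]
eef_rot: [179.6, -0.1, 84.8]
wrist_force: [-3.2, -0.0, 6.6]
gripper_width: 0.0006
time: 11.45
position: [0.5849, 0.1367, 0.1982]
eef_rot: [-179.6, 0.0, 84.8]
wrist_force: [0.0, 0.3, 0.8]
gripper_width: 0.0007
t 11.45 pos [0.5849 0.1367 0.1982] rot [-179.6    0.    84.8] F [0.  0.3 0.8] w 0.0007
shift mm [-478.9  -46.8   48.9]
```

```bash
python3 - <<'E'
from h import *
import pickle
from scipy.optimize import least_squares
t,s=pickle.load(open("c0.pkl","rb"))
a=np.linspace(0,2*np.pi,60)
def cyl(x,y,r,h): return np.array([[x+r*np.cos(k),y+r*np.sin(k),z] for z in(0,h) for k in a])
def cen(c,x,y,r,h):
    hl=cv2.convexHull(proj(c,cyl(x,y,r,h)).astype(np.float32)); m=cv2.moments(hl); return np.array([m["m10"]/m["m00"],m["m01"]/m["m00"]]),m["m00"]
for nm,r,h,g in(("small",.016,.05,((466,249),(182,276))),("big",.021,.065,((442,223),(218,269)))):
    for c,gg in zip((t,s),g):
        hsv=cv2.cvtColor(c["pixels"],cv2.COLOR_BGR2HSV); m=((hsv[...,1]>120)&(hsv[...,0]<30)&(hsv[...,2]>40)).astype(np.uint8)
        n,l,st,ce=cv2.connectedComponentsWithStats(m); k=1+np.linalg.norm(ce[1:]-gg,axis=1).argmin()
        f=least_squares(lambda p:cen(c,*p,r,h)[0]-ce[k],(.5,-.33)); print(nm,f.x.round(4),st[k,4],cen(c,*f.x,r,h)[1])
E
```

```text
small [ 0.4943 -0.3365] 196 236.75227618170902
small [ 0.4949 -0.3385] 229 304.21627714601345
big [ 0.5574 -0.2755] 374 384.669413943775
big [ 0.5574 -0.2769] 462 503.6771754475776
```

```bash
python3 -m creep '[{"claw":1,"tx":-0.047,"ty":-0.0047,"tz":0,"rx":0,"ry":0,"rz":0},{"claw":1,"tx":-0.047,"ty":-0.0047,"tz":0,"rx":0,"ry":0,"rz":0},{"claw":1,"tx":-0.047,"ty":-0.0047,"tz":0,"rx":0,"ry":0,"rz":0},{"claw":1,"tx":-0.047,"ty":-0.0047,"tz":0,"rx":0,"ry":0,"rz":0},{"claw":1,"tx":-0.047,"ty":-0.0047,"tz":0,"rx":0,"ry":0,"rz":0},{"claw":1,"tx":-0.047,"ty":-0.0047,"tz":0,"rx":0,"ry":0,"rz":0},{"claw":1,"tx":-0.047,"ty":-0.0047,"tz":0,"rx":0,"ry":0,"rz":0},{"claw":0,"tx":-0.047,"ty":-0.0047,"tz":0,"rx":0,"ry":0,"rz":0},{"claw":0,"tx":-0.047,"ty":-0.0047,"tz":0,"rx":0,"ry":0,"rz":0},{"claw":0,"tx":-0.02,"ty":-0.0047,"tz":0,"rx":0,"ry":0,"rz":0},{"claw":0,"tx":0,"ty":0,"tz":0,"rx":0,"ry":0,"rz":0.139},{"claw":0,"tx":0,"ty":0,"tz":0,"rx":0,"ry":0,"rz":0.139},{"claw":0,"tx":0,"ty":0,"tz":0,"rx":0,"ry":0,"rz":0.139},{"claw":0,"tx":0,"ty":0,"tz":0,"rx":0,"ry":0,"rz":0.139},{"claw":0,"tx":0,"ty":0,"tz":0,"rx":0,"ry":0,"rz":0.139},{"claw":0,"tx":0,"ty":0,"tz":0,"rx":0,"ry":0,"rz":0}]'
python3 - <<'E'
from h import *
to((.4946,-.3375,.08),45)
E
```

```text
time: 13.05
position: [0.4963, -0.3185, 0.2114]
eef_rot: [179.3, -0.4, 43.5]
wrist_force: [-1.2, 0.4, 0.1]
gripper_width: 0.0702
t 13.05 pos [ 0.4963 -0.3185  0.2114] rot [179.3  -0.4  43.5] F [-1.2  0.4  0.1] w 0.0702
shift mm [-15.2  11.1 131.4] rotvec [ 0.012 -0.007 -0.026]
```

```bash
python3 -m creep '[{"claw":0,"tx":-0.014,"ty":0.011,"tz":0.03,"rx":0.012,"ry":-0.007,"rz":-0.026},{"claw":0,"tx":0,"ty":0,"tz":0.04,"rx":0,"ry":0,"rz":0},{"claw":0,"tx":0,"ty":0,"tz":0.04,"rx":0,"ry":0,"rz":0},{"claw":0,"tx":0,"ty":0,"tz":0,"rx":0,"ry":0,"rz":0},{"claw":0,"tx":0,"ty":0,"tz":0,"rx":0,"ry":0,"rz":0}]'
python3 - <<'E'
from h import *
to((.4946,-.3375,.012),45)
c=vision.camera("scene");crop(c,120,180,300,310,4,"pics/s3.png")
c=vision.camera("top");crop(c,400,190,500,290,5,"pics/t3.png")
E
```

```text
time: 13.55
position: [0.4953, -0.3379, 0.102]
eef_rot: [179.7, 0.0, 46.1]
wrist_force: [1.0, -0.0, 0.6]
gripper_width: 0.0884
t 13.55 pos [ 0.4953 -0.3379  0.102 ] rot [179.7   0.   46.1] F [ 1.  -0.   0.6] w 0.0884
shift mm [-0.2 -1.2 90. ] rotvec [ 0.005 -0.     0.02 ]
```

View pics/s3.png

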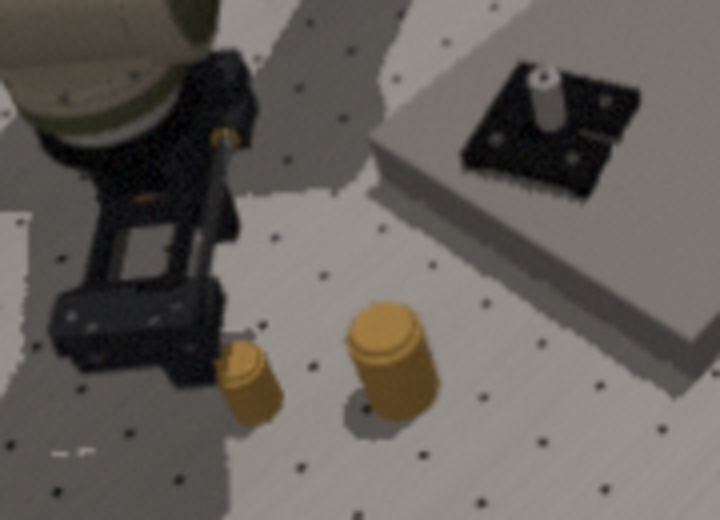

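The small weight at (240,370) stands under the open gripper and the fingers straddle it. Going down.

```bash
python3 -m creep '[{"claw":0,"tx":0,"ty":-0.001,"tz":0.025,"rx":0.005,"ry":0,"rz":0},{"claw":0,"tx":0,"ty":0,"tz":0.025,"rx":0,"ry":0,"rz":0},{"claw":0,"tx":0,"ty":0,"tz":0.02,"rx":0,"ry":0,"rz":0},{"claw":0,"tx":0,"ty":0,"tz":0.003,"rx":0,"ry":0,"rz":0},{"claw":0,"tx":0,"ty":0,"tz":0,"rx":0,"ry":0,"rz":0}]'
python3 - <<'E'
from h import *
to((.4946,-.3375,.012),45)
E
```

```text
time: 14.15
position: [0.4994, -0.3411, 0.0383]
eef_rot: [178.9, 0.0, 46.3]
wrist_force: [-0.1, -0.5, -0.3]
gripper_width: 0.088
t 14.15 pos [ 0.4994 -0.3411  0.0383] rot [178.9   0.   46.3] F [-0.1 -0.5 -0.3] w 0.088
shift mm [-0.7 -6.5 26.2] rotvec [0.019 0.    0.023]
```

```bash
python3 -m creep '[{"claw":0,"tx":-0.0005,"ty":-0.006,"tz":0.008,"rx":0.019,"ry":0,"rz":0.02},{"claw":0,"tx":0,"ty":0,"tz":0.008,"rx":0,"ry":0,"rz":0},{"claw":0,"tx":0,"ty":0,"tz":0.004,"rx":0,"ry":0,"rz":0},{"claw":0,"tx":0,"ty":0,"tz":0.0,"rx":0,"ry":0,"rz":0}]'
python3 - <<'E'
from h import *
to((.4946,-.3375,.012),45)
E
```

```text
time: 14.55
position: [0.4958, -0.3384, 0.0207]
eef_rot: [179.8, 0.0, 45.1]
wrist_force: [0.6, 0.4, 1.1]
gripper_width: 0.0881
t 14.55 pos [ 0.4958 -0.3384  0.0207] rot [179.8   0.   45.1] F [0.6 0.4 1.1] w 0.0881
shift mm [-0.2 -1.6  8.7] rotvec [0.004 0.    0.002]
```

```bash
python3 -m creep '[{"claw":0,"tx":0,"ty":-0.0015,"tz":0.004,"rx":0.004,"ry":0,"rz":0},{"claw":0,"tx":0,"ty":0,"tz":0.002,"rx":0,"ry":0,"rz":0},{"claw":0.4,"tx":0,"ty":0,"tz":0.0,"rx":0,"ry":0,"rz":0},{"claw":0.5,"tx":0,"ty":0,"tz":0.0,"rx":0,"ry":0,"rz":0}]'
python3 - <<'E'
from h import *
to((.4946,-.3375,.012),45)
c=vision.camera("scene");crop(c,120,180,300,310,4,"pics/s4.png")
E
```

```text
time: 14.95
position: [0.4948, -0.3375, 0.0145]
eef_rot: [180.0, 0.0, 45.1]
wrist_force: [-0.4, -0.3, -0.3]
gripper_width: 0.0743
t 14.95 pos [ 0.4948 -0.3375  0.0145] rot [180.    0.   45.1] F [-0.4 -0.3 -0.3] w 0.0743
shift mm [-0.2 -0.2  2.5] rotvec [0.    0.    0.002]
```

View pics/s4.png

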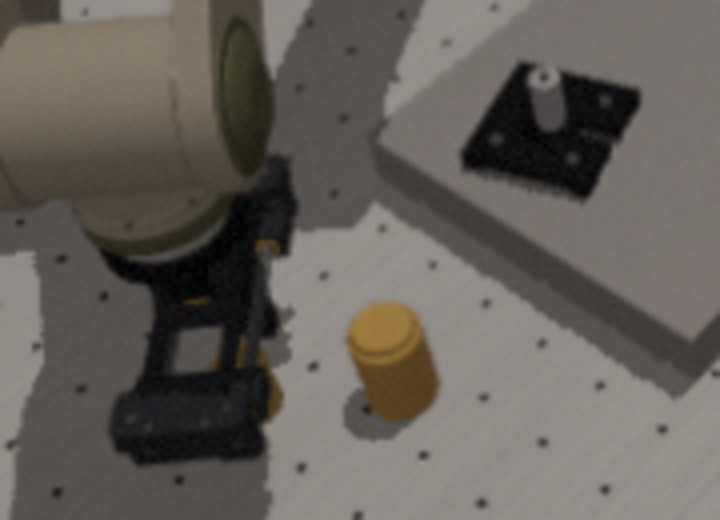

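The weight at (255,380) is still between the fingers. Now I'll close on it.

```bash
python3 -m creep '[{"claw":0.55,"tx":0,"ty":0,"tz":0,"rx":0,"ry":0,"rz":0},{"claw":0.6,"tx":0,"ty":0,"tz":0,"rx":0,"ry":0,"rz":0},{"claw":0.6,"tx":0,"ty":0,"tz":0,"rx":0,"ry":0,"rz":0},{"claw":0.7,"tx":0,"ty":0,"tz":0,"rx":0,"ry":0,"rz":0},{"claw":0.8,"tx":0,"ty":0,"tz":0,"rx":0,"ry":0,"rz":0},{"claw":1,"tx":0,"ty":0,"tz":0,"rx":0,"ry":0,"rz":0},{"claw":1,"tx":0,"ty":0,"tz":0,"rx":0,"ry":0,"rz":0},{"claw":1,"tx":0,"ty":0,"tz":0,"rx":0,"ry":0,"rz":0}]'

```

```text
time: 15.8
position: [0.4951, -0.3377, 0.0149]
eef_rot: [179.9, 0.0, 45.1]
wrist_force: [-0.3, -0.5, 0.0]
gripper_width: 0.0311
```

```bash
python3 -m creep '[{"claw":1,"tx":0,"ty":0,"tz":-0.01,"rx":0,"ry":0,"rz":0},{"claw":1,"tx":0,"ty":0,"tz":-0.03,"rx":0,"ry":0,"rz":0},{"claw":1,"tx":0,"ty":0,"tz":-0.04,"rx":0,"ry":0,"rz":0},{"claw":1,"tx":0,"ty":0,"tz":-0.04,"rx":0,"ry":0,"rz":0},{"claw":1,"tx":0,"ty":0,"tz":-0.04,"rx":0,"ry":0,"rz":0},{"claw":1,"tx":0,"ty":0,"tz":0,"rx":0,"ry":0,"rz":-0.12},{"claw":1,"tx":0,"ty":0,"tz":0,"rx":0,"ry":0,"rz":-0.12},{"claw":1,"tx":0,"ty":0,"tz":0,"rx":0,"ry":0,"rz":-0.12},{"claw":1,"tx":0,"ty":0,"tz":0,"rx":0,"ry":0,"rz":-0.12},{"claw":1,"tx":0,"ty":0,"tz":0,"rx":0,"ry":0,"rz":-0.12},{"claw":1,"tx":0,"ty":0,"tz":0,"rx":0,"ry":0,"rz":-0.1},{"claw":1,"tx":0,"ty":0,"tz":0,"rx":0,"ry":0,"rz":0},{"claw":1,"tx":0,"ty":0,"tz":0,"rx":0,"ry":0,"rz":0}]'
python3 - <<'E'
from h import *
to((.5866,.1312,.2),86)
c=vision.camera("scene");crop(c,100,140,380,300,2.8,"pics/s5.png")
t=vision.camera("top")
g=t["pixels"].max(2)
x0,y0,x1,y1=(256,182,318,246)
m=(g[y0:y1,x0:x1]<65).astype(np.uint8)
ns,l,st,_=cv2.connectedComponentsWithStats(m); k=1+st[1:,4].argmax()
ct=max(cv2.findContours((l==k).astype(np.uint8),cv2.RETR_EXTERNAL,cv2.CHAIN_APPROX_NONE)[0],key=len)[:,0]
W=np.array([toplane(t,(p[0]+x0,p[1]+y0),.065)[:2] for p in ct])
print(cv2.minAreaRect((W*1000).astype(np.float32)))
E
```

```text
time: 17.1
position: [0.4924, -0.3347, 0.185]
eef_rot: [-179.7, -0.2, 86.7]
wrist_force: [0.6, 0.2, -3.0]
gripper_width: 0.0309
t 17.1 pos [ 0.4924 -0.3347  0.185 ] rot [-179.7   -0.2   86.7] F [ 0.6  0.2 -3. ] w 0.0309
shift mm [470.6  67.1 -13.6] rotvec [-0.005 -0.004  0.012]
((583.7635498046875, 90.67221069335938), (91.66438293457031, 90.89905548095703), 40.93378829956055)
```

View pics/s5.png

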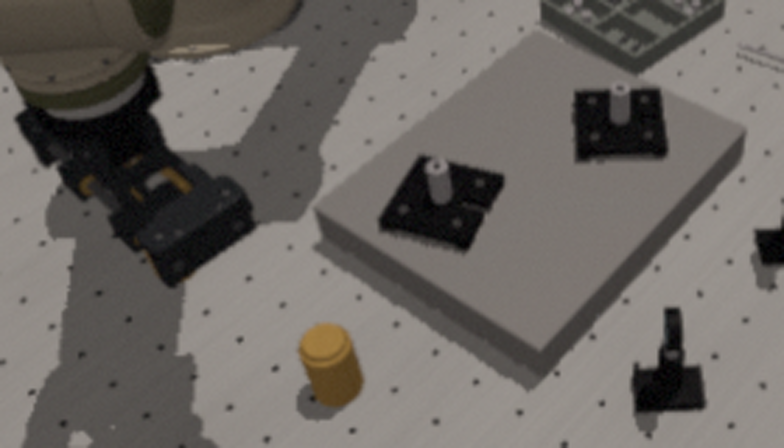

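The weight is held, with about -3 N on the wrist, and base L has not moved. The large weight still stands at (330,365). Now I'll carry the small one over.

```bash
python3 -m creep '[{"claw":1,"tx":0.02,"ty":0.003,"tz":-0.004,"rx":0,"ry":0,"rz":0},{"claw":1,"tx":0.04,"ty":0.006,"tz":-0.004,"rx":0,"ry":0,"rz":0},{"claw":1,"tx":0.04,"ty":0.006,"tz":-0.004,"rx":0,"ry":0,"rz":0},{"claw":1,"tx":0.04,"ty":0.006,"tz":0,"rx":0,"ry":0,"rz":0},{"claw":1,"tx":0.04,"ty":0.006,"tz":0,"rx":0,"ry":0,"rz":0},{"claw":1,"tx":0.04,"ty":0.006,"tz":0,"rx":0,"ry":0,"rz":0},{"claw":1,"tx":0.04,"ty":0.006,"tz":0,"rx":0,"ry":0,"rz":0},{"claw":1,"tx":0.04,"ty":0.006,"tz":0,"rx":0,"ry":0,"rz":0},{"claw":1,"tx":0.04,"ty":0.006,"tz":0,"rx":0,"ry":0,"rz":0},{"claw":1,"tx":0.04,"ty":0.006,"tz":0,"rx":0,"ry":0,"rz":0},{"claw":1,"tx":0.03,"ty":0.004,"tz":0,"rx":0,"ry":0,"rz":0},{"claw":1,"tx":0.015,"ty":0.002,"tz":0,"rx":0,"ry":0,"rz":0},{"claw":1,"tx":0,"ty":0,"tz":0,"rx":0,"ry":0,"rz":0},{"claw":1,"tx":0,"ty":0,"tz":0,"rx":0,"ry":0,"rz":0}]'
python3 - <<'E'
from h import *
to((.5866,.1312,.1),86)
E
```

```text
time: 18.6
position: [0.5859, 0.1013, 0.1989]
eef_rot: [-179.8, -0.2, 85.3]
wrist_force: [-0.6, -0.3, -3.0]
gripper_width: 0.031
t 18.6 pos [0.5859 0.1013 0.1989] rot [-179.8   -0.2   85.3] F [-0.6 -0.3 -3. ] w 0.031
shift mm [29.5 -1.4 99. ] rotvec [-0.004 -0.004 -0.012]
```

```bash
python3 -m creep '[{"claw":1,"tx":0.015,"ty":-0.0007,"tz":0,"rx":0,"ry":0,"rz":-0.01},{"claw":1,"tx":0.012,"ty":-0.0007,"tz":0,"rx":0,"ry":0,"rz":0},{"claw":1,"tx":0,"ty":0,"tz":0.01,"rx":0,"ry":0,"rz":0},{"claw":1,"tx":0,"ty":0,"tz":0.02,"rx":0,"ry":0,"rz":0},{"claw":1,"tx":0,"ty":0,"tz":0.015,"rx":0,"ry":0,"rz":0},{"claw":1,"tx":0,"ty":0,"tz":0.01,"rx":0,"ry":0,"rz":0},{"claw":1,"tx":0,"ty":0,"tz":0,"rx":0,"ry":0,"rz":0}]'
python3 - <<'E'
from h import *
to((.5866,.1312,.1),86)
E
```

```text
time: 19.3
position: [0.586, 0.1284, 0.1401]
eef_rot: [-179.7, -0.2, 85.7]
wrist_force: [0.7, 0.4, -3.6]
gripper_width: 0.0313
t 19.3 pos [0.586  0.1284 0.1401] rot [-179.7   -0.2   85.7] F [ 0.7  0.4 -3.6] w 0.0313
shift mm [ 2.7  0.6 40.1] rotvec [-0.005 -0.003 -0.006]
```

Next I'll correct x, tilt the tool outward about 3° to match the rocked plate, and lower partway.

```bash
python3 -m creep '[{"claw":1,"tx":0.0025,"ty":0.0006,"tz":0.005,"rx":-0.005,"ry":-0.025,"rz":0},{"claw":1,"tx":0,"ty":0,"tz":0.01,"rx":0,"ry":-0.025,"rz":0},{"claw":1,"tx":0,"ty":0,"tz":0.01,"rx":0,"ry":0,"rz":0},{"claw":1,"tx":0,"ty":0,"tz":0.003,"rx":0,"ry":0,"rz":0},{"claw":1,"tx":0,"ty":0,"tz":0,"rx":0,"ry":0,"rz":0}]'
python3 - <<'E'
from h import *
to((.5866,.1312,.09),86)
R=Ro.from_euler("xyz",robot.read_state()["eef_rot"],degrees=True).as_matrix(); print(R.round(3))
E
```

```text
time: 19.8
position: [0.5873, 0.1302, 0.1106]
eef_rot: [179.9, 3.0, 85.7]
wrist_force: [-0.1, 0.2, -2.9]
gripper_width: 0.0309
t 19.8 pos [0.5873 0.1302 0.1106] rot [179.9   3.   85.7] F [-0.1  0.2 -2.9] w 0.0309
shift mm [ 2.  -0.8 20.5] rotvec [ 0.002  0.052 -0.006]
[[ 0.076  0.997 -0.002]
 [ 0.996 -0.076 -0.052]
 [-0.052  0.002 -0.999]]
```

```bash
python3 -m creep '[{"claw":1,"tx":0.0015,"ty":-0.0005,"tz":0.008,"rx":0,"ry":0,"rz":0},{"claw":1,"tx":0.0015,"ty":0,"tz":0.008,"rx":0,"ry":0,"rz":0},{"claw":1,"tx":0,"ty":0,"tz":0.004,"rx":0,"ry":0,"rz":0},{"claw":1,"tx":0,"ty":0,"tz":0.001,"rx":0,"ry":0,"rz":0},{"claw":1,"tx":0,"ty":0,"tz":0,"rx":0,"ry":0,"rz":0}]'
python3 - <<'E'
from h import *
to((.5866,.1318,.0782),86)
E
```

```text
time: 20.3
position: [0.5873, 0.1321, 0.088]
eef_rot: [179.8, 2.9, 85.6]
wrist_force: [-0.3, 0.0, -3.8]
gripper_width: 0.0309
t 20.3 pos [0.5873 0.1321 0.088 ] rot [179.8   2.9  85.6] F [-0.3  0.  -3.8] w 0.0309
shift mm [ 0.2 -0.7  9.8] rotvec [ 0.003  0.051 -0.006]
```

```bash
python3 -m creep '[{"claw":1,"tx":0,"ty":0,"tz":0.002,"rx":0,"ry":0,"rz":0},{"claw":1,"tx":0,"ty":0,"tz":0.002,"rx":0,"ry":0,"rz":0},{"claw":1,"tx":0,"ty":0,"tz":0.001,"rx":0,"ry":0,"rz":0}]'
python3 -m creep '[{"claw":1,"tx":0,"ty":0,"tz":0.001,"rx":0,"ry":0,"rz":0}]'
python3 -m creep '[{"claw":1,"tx":0,"ty":0,"tz":0.001,"rx":0,"ry":0,"rz":0}]'

```

```text
time: 20.6
position: [0.5876, 0.1317, 0.0833]
eef_rot: [179.8, 2.9, 85.6]
wrist_force: [-0.1, 0.1, -3.2]
gripper_width: 0.031
time: 20.7
position: [0.5877, 0.1317, 0.0822]
eef_rot: [179.7, 2.9, 85.6]
wrist_force: [0.5, 0.6, -3.4]
gripper_width: 0.0312
time: 20.8
position: [0.5877, 0.1316, 0.0812]
eef_rot: [179.7, 2.9, 85.6]
wrist_force: [0.4, 0.0, -3.5]
gripper_width: 0.031
```

```bash
python3 -m creep '[{"claw":1,"tx":0,"ty":0,"tz":0.0006,"rx":0,"ry":0,"rz":0}]'
python3 -m creep '[{"claw":1,"tx":0,"ty":0,"tz":0.0006,"rx":0,"ry":0,"rz":0}]'

```

```text
time: 20.9
position: [0.5877, 0.1316, 0.0806]
eef_rot: [179.7, 2.9, 85.6]
wrist_force: [-0.5, 0.7, -3.8]
gripper_width: 0.0312
time: 21.0
position: [0.5878, 0.1315, 0.08]
eef_rot: [179.7, 2.9, 85.6]
wrist_force: [-0.3, -0.4, -2.7]
gripper_width: 0.0309
```

```bash
python3 -m creep '[{"claw":1,"tx":0,"ty":0,"tz":0.0005,"rx":0,"ry":0,"rz":0}]'
python3 -m creep '[{"claw":1,"tx":0,"ty":0,"tz":0.0005,"rx":0,"ry":0,"rz":0}]'
python3 -m creep '[{"claw":1,"tx":0,"ty":0,"tz":0.0005,"rx":0,"ry":0,"rz":0}]'

```

```text
time: 21.1
position: [0.5878, 0.1316, 0.0795]
eef_rot: [179.7, 2.9, 85.6]
wrist_force: [-0.6, 0.4, -3.2]
gripper_width: 0.0315
time: 21.2
position: [0.5878, 0.1316, 0.079]
eef_rot: [179.7, 2.9, 85.6]
wrist_force: [-0.0, 0.4, -3.3]
gripper_width: 0.031
time: 21.3
position: [0.5879, 0.1316, 0.0785]
eef_rot: [179.7, 2.9, 85.6]
wrist_force: [0.4, 1.2, -2.9]
gripper_width: 0.0311
```

```bash
python3 -m creep '[{"claw":1,"tx":0,"ty":0,"tz":0.0005,"rx":0,"ry":0,"rz":0}]'
python3 -m creep '[{"claw":1,"tx":0,"ty":0,"tz":0.0005,"rx":0,"ry":0,"rz":0}]'
python3 -m creep '[{"claw":1,"tx":0,"ty":0,"tz":0.0005,"rx":0,"ry":0,"rz":0}]'

```

```text
time: 21.4
position: [0.5879, 0.1316, 0.0781]
eef_rot: [179.7, 2.9, 85.6]
wrist_force: [-0.8, 1.2, -1.6]
gripper_width: 0.0313
time: 21.5
position: [0.5879, 0.1317, 0.0779]
eef_rot: [179.7, 2.9, 85.6]
wrist_force: [-1.6, 0.7, 3.0]
gripper_width: 0.031
time: 21.6
position: [0.588, 0.1318, 0.0779]
eef_rot: [179.7, 2.9, 85.6]
wrist_force: [-3.1, 1.1, 2.8]
gripper_width: 0.0314
```

It stopped at z = 0.0779, against a prediction of 0.0782 for the plate down. I'll look before letting go.

```bash
python3 - <<'E'
from h import *
c=vision.camera("scene");crop(c,250,130,390,240,5,"pics/s6.png")
E
```

```text
(no output)
```

View pics/s6.png

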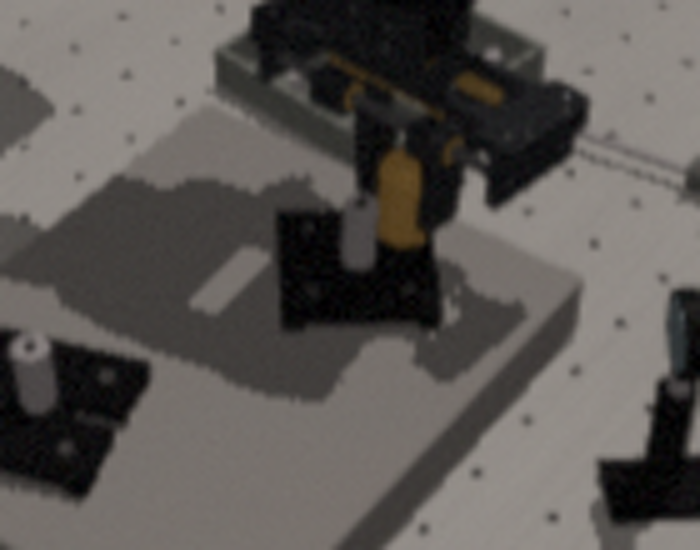

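The weight at (400,200) stands on the far-right corner of base L, clear of the post. I'll release gently.

```bash
python3 -m creep '[{"claw":1,"tx":0,"ty":0,"tz":0,"rx":0,"ry":0,"rz":0},{"claw":0.62,"tx":0,"ty":0,"tz":0,"rx":0,"ry":0,"rz":0},{"claw":0.6,"tx":0,"ty":0,"tz":0,"rx":0,"ry":0,"rz":0},{"claw":0.57,"tx":0,"ty":0,"tz":0,"rx":0,"ry":0,"rz":0},{"claw":0.53,"tx":0,"ty":0,"tz":0,"rx":0,"ry":0,"rz":0},{"claw":0.45,"tx":0,"ty":0,"tz":0,"rx":0,"ry":0,"rz":0},{"claw":0.4,"tx":0,"ty":0,"tz":0,"rx":0,"ry":0,"rz":0},{"claw":0.4,"tx":0,"ty":0,"tz":0,"rx":0,"ry":0,"rz":0}]'
python3 - <<'E'
from h import *
c=vision.camera("scene");crop(c,250,130,390,240,5,"pics/s7.png")
E
```

```text
time: 22.45
position: [0.5889, 0.1313, 0.0782]
eef_rot: [179.5, 2.9, 85.6]
wrist_force: [-0.0, 0.5, 1.0]
gripper_width: 0.0532
```

View pics/s7.png

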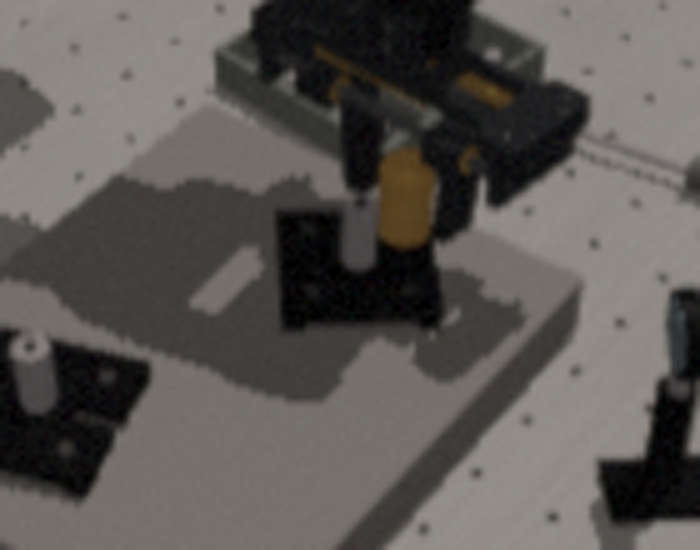

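It stands free between the open fingers. I'll back off along the tool axis.

```bash
python3 -m creep '[{"claw":0.4,"tx":0,"ty":0,"tz":-0.008,"rx":0,"ry":0,"rz":0},{"claw":0.4,"tx":0,"ty":0,"tz":-0.012,"rx":0,"ry":0,"rz":0},{"claw":0.4,"tx":0,"ty":0,"tz":-0.015,"rx":0,"ry":0,"rz":0},{"claw":0.4,"tx":0,"ty":0,"tz":-0.02,"rx":0,"ry":0,"rz":0},{"claw":0.4,"tx":0,"ty":0,"tz":-0.03,"rx":0,"ry":0,"rz":0},{"claw":0.4,"tx":0,"ty":0,"tz":-0.04,"rx":0,"ry":0,"rz":0},{"claw":0.4,"tx":0,"ty":0,"tz":-0.03,"rx":0,"ry":0,"rz":0},{"claw":0.4,"tx":-0.04,"ty":-0.03,"tz":0,"rx":0,"ry":0,"rz":0},{"claw":0.4,"tx":-0.04,"ty":-0.03,"tz":0,"rx":0,"ry":0,"rz":0},{"claw":0.4,"tx":-0.04,"ty":-0.03,"tz":0,"rx":0,"ry":0,"rz":0},{"claw":0.4,"tx":-0.04,"ty":-0.03,"tz":0,"rx":0,"ry":0,"rz":0},{"claw":0.4,"tx":-0.04,"ty":-0.03,"tz":0,"rx":0,"ry":0,"rz":0},{"claw":0.4,"tx":-0.04,"ty":-0.03,"tz":0,"rx":0,"ry":0,"rz":0},{"claw":0.4,"tx":0,"ty":0,"tz":0,"rx":0,"ry":0,"rz":0},{"claw":0.4,"tx":0,"ty":0,"tz":0,"rx":0,"ry":0,"rz":0}]'
python3 - <<'E'
from h import *
c=vision.camera("scene");crop(c,200,110,400,250,4,"pics/s8.png")
t=vision.camera("top");crop(t,240,160,420,290,4.4,"pics/t8.png")
E
```

```text
time: 24.0
position: [0.388, -0.0878, 0.2636]
eef_rot: [178.3, 3.1, 85.6]
wrist_force: [0.3, 0.1, -0.1]
gripper_width: 0.0526
```

View pics/s8.png

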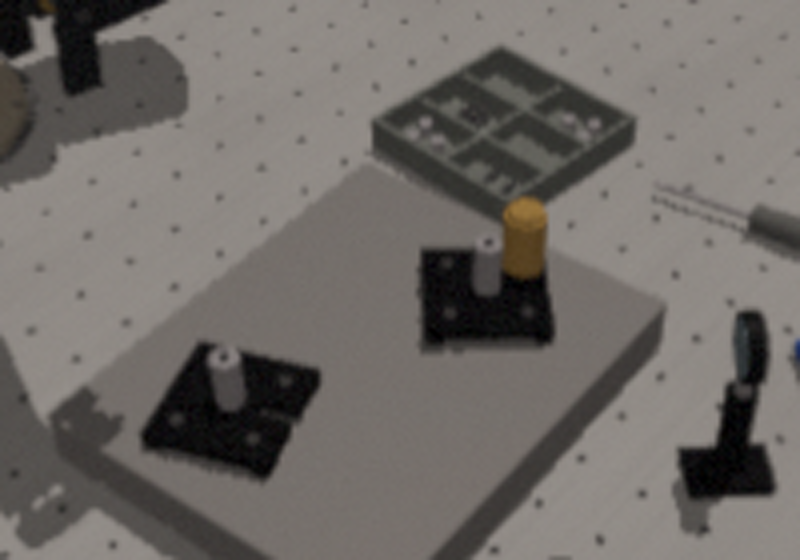

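View pics/t8.png

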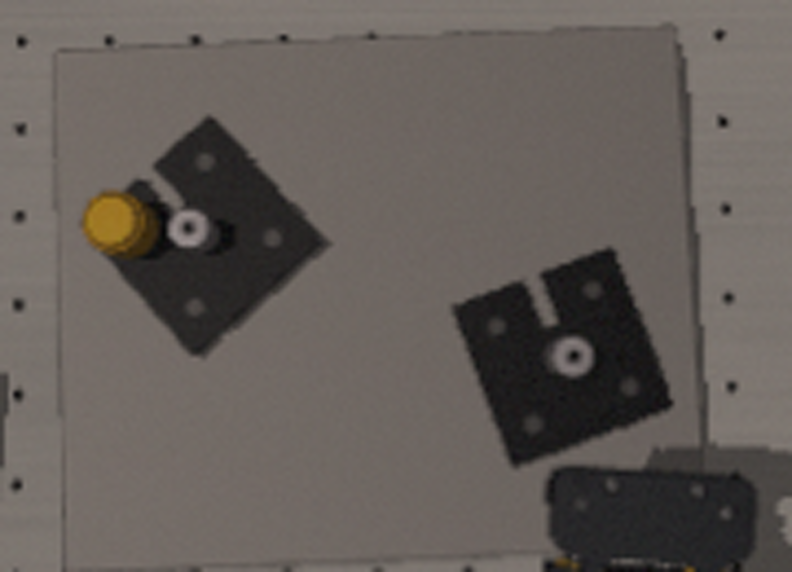

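```bash
python3 - <<'E'
from h import *
t=vision.camera("top")
w=toplane(t,(240+112/4.4-.3,160+222/4.4-.3),.113); p=toplane(t,(240+189/4.4-.3,160+229/4.4-.3),.105)
d=(w-p)[:2]; print(w,p,np.linalg.norm(d)*1000,np.degrees(np.arctan2(d[1],d[0])))
d=w[:2]-[.0028*0,.05*.052]-np.array([.5838,.0913]); print(np.linalg.norm(d)*1000)
crop(t,0,0,640,400,1.25,"pics/t9.png")
E
```

```text
[0.58650668 0.13254592 0.113     ] [0.58327991 0.0949928  0.105     ] 37.69150329994905 85.08889925227962
38.74059376944372
```

View pics/t9.png

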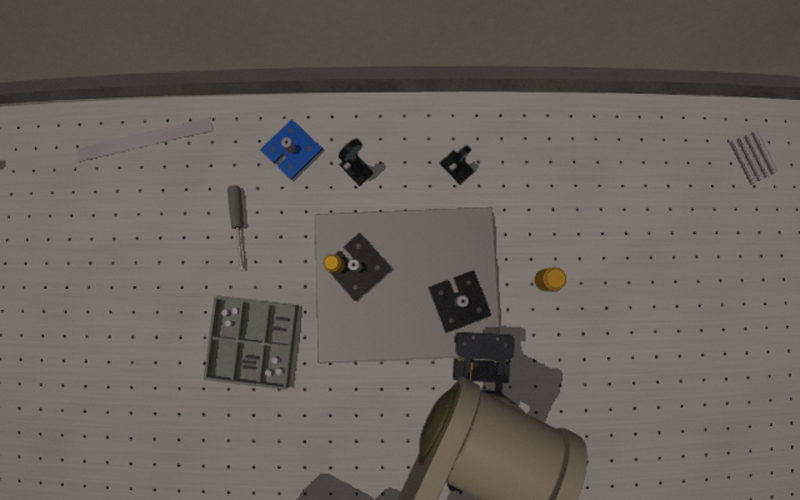

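The weight stands about 38–39 mm from the post, towards the loose corner. The post top has shifted about 3 mm towards that corner, which fits a rocked base, and nothing else has moved. Handing in.

```bash
python3 - <<'E'
from plant import robot
print(robot.job_done())
E
```

```text
the job is handed in; nothing more can be done
None
```

I found the warped base and stood the small brass weight on its loose corner. The job was handed in at about 24 s.

- **Right base:** both slot corners stayed firm at z ≈ 65.5 mm under 5–8 N, so this is the flat one.
- **Left base:** the +y slot corner gave way at about 1.5 N and stopped after about 2 mm. I held it down at about 5–7 N for roughly 0.8 s. I did not press this base's other slot corner.
- **Weight:** I set it down with the tool tilted about 3° to match the rocked plate. It stopped within 0.3 mm of the predicted height, and then I let go.

**Last checks:**
- The weight is standing, with its axis about 38–39 mm from the post's axis towards the loose corner (allowed 35–45 mm). Two estimates gave 37.7 and 38.7 mm.
- The post top has shifted about 3 mm towards that corner, where a 3° rock would give 2 mm. That agrees with the corner being down, within the camera's accuracy of about 2 mm.
- By eye in the last pictures, both bases, the large weight, the mirror, the lens, the screwdriver and the blue base had not moved. I did not re-measure their positions after placing the weight.
- The gripper is clear of everything, and no check failed.

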